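# Set the docked grinder running over the serving pan

## Task

Slide the small serving pan along the worktop, without lifting it, until its round dish is centred under the grinder's outlet, and let go of it. Then lock the grinder on for hands-free running: squeeze its trigger fully, press the lock button below the trigger fully down while the trigger is held in, and ease the trigger out while the button is still down, so that the trigger stays held in with nobody touching it. Leave the garlic where it lies.

Things in the scene. Friction and masses are not known exactly. Their poses are not given: they have to be found in the camera images.
- pan: loose, shallow dark steel serving pan, 0.35 kg: round dish 100 mm across, 20 mm high, 5 mm walls, floor 5 mm thick; a straight flat handle along the pan's -x, 16 mm wide (y), from x = -47 to -127 mm, its underside 9 and its top 21 mm above the worktop. Origin: the centre of the dish's underside
- grinder: white electric grinder fixed in a steel stand, may stand turned. Origin on the worktop under the trigger's middle; -x is the trigger's side (to the robot). Handle along y = -50 to +80 mm, x = -15 to +15, z = 104 to 136. Barrel (54 across) goes on to y = -188, hopper on it, top z = 184. Foot x = -38 to +62, y = -72 to +58, 10 high; posts below at y = -62 and +45. Free behind the handle (+x)
- grinder_outlet (a point): the mouth of the grey tapering outlet under the far end of the barrel, facing down 62 mm above the worktop, at x = 0, y = -155 mm of the grinder; the pan goes below it
- grinder_trigger (a joint): trigger travel in m: 0 out, 0.012 fully squeezed; slides along the grinder's +x into the handle against a spring of 2 N (start) to 5 N (end). Above 0.0095 it frees the lock button. Released with the button down it comes back to about 0.009 and stays, holding the button down by friction; released with the button up it springs back to 0
- trigger_face (a point): middle of the trigger's face, which moves with it: a grey bar 36 mm long along y, z = 113 to 133 mm, facing -x; face at x = -29 mm of the grinder when out, -17 mm when squeezed. Trigger and handle together are 44 mm thick when out, 32 mm squeezed
- grinder_lock (a joint): travel of the lock button in m: 0 up, 0.006 fully down; about 0.7 N, springs up again unless the trigger holds it. It cannot go down unless the trigger is squeezed by more than 0.0095
- lock_top (a point): middle of the top of the lock button, moves with it: black oblong key on a ledge below the trigger's face, pressed straight down; x = -34.5 to -18.5 mm and y = -15 to +15 mm of the grinder, top at z = 110 mm when up, 104 when down. A fingertip squeezing the trigger stands above it and presses it by going down. The ledge reaches from x = -38 to the handle
- garlic: bulb of garlic, 50 mm, in front of the grinder near the hob; bystander. Origin under its middle

How it is judged (in metres and radians):
On the way, in this order (a step that is already met when the one before it is completed fails the run):
1. the pan stands centred under the outlet, let go (horizontal distance between pan and grinder_outlet below 0.02 m and linear speed of pan below 0.02 m/s and contact force between the fingers and pan below 0.1 N), for 0.2 s.
2. the trigger is squeezed (value of joint grinder_trigger above 0.0098 m), for 0.1 s.
3. the lock button is pressed down while the trigger is held in (value of joint grinder_lock above 0.0045 m and value of joint grinder_trigger above 0.008 m), for 0.1 s.
At the end, for the whole second after the job is handed in: the trigger stays in by more than 7 mm, held by the lock button, which stays down by more than 3.5 mm; the pan stands flat and still on the worktop with its dish within 20 mm of directly below the outlet (value of joint grinder_trigger above 0.007 m and value of joint grinder_lock above 0.0035 m and horizontal distance between pan and grinder_outlet below 0.02 m and height (world z) of pan below 0.004 m and angle between pan's own z axis and vertical below 0.05 rad and linear speed of pan below 0.02 m/s); the robot touches nothing.
It fails at once if the pan is lifted more than 15 mm off the worktop (height (world z) of pan above 0.015 m).
It fails at once if the garlic is moved more than 30 mm (distance of garlic from where it was at the start of the episode above 0.03 m).
It also fails if it takes over 54 s, if anything falls off the work surface, if the arm or the gripper's body presses on something with over 40 N, if the wrist force passes 120 N, or if a joint passes its speed limit or range.

## Robot

A 6-joint arm with a two-finger parallel gripper is mounted at the origin on a cart in front of the work surface, level with it; the furniture and walls round the work are solid. World frame = base frame: x ahead of the robot, y to its left, z up, the work surface at z = 0. Lengths are in mm, angles in rad, forces in N, time in s.
With the tool pointing down it reaches from about 325 to 775 mm from the base axis. Payload 5.5 kg.
Tool frame: the origin (TCP) lies between the finger pads; the fingertips stand 19 mm ahead of it and the grasp point (between the pads) is the TCP; z points along the fingers, y is the line along which they close (so a half turn about z gives the same grasp; the last joint's range is limited). The gripper opens to 88 mm and grips with 3 to 60 N. Pads are 20 mm wide; open, the fingers measure 115 mm over their backs; the gripper's body (75 mm by 178 mm) begins 61 mm behind the grasp point.
Start: joints at [-1.169, 0.091, 1.231, -0, 1.82, -0.057], TCP at [265.725, -537.965, 241.631] pointing down, gripper open.
Joint ranges: [-2.87, 2.87], [-0.86, 2.18], [0.17, 2.46], [-1.51, 4.65], [0.06, 2.69], [-2.65, 2.65]. Speed limits (rad/s): [2.57, 2.57, 3.01, 3.14, 3.14, 3.14].

## Interface

Orientations are given as a rotation vector (axis times angle).
In Python, from rig import bot, imaging gives the robot as it stands. The module is installed in compiled form; this text tells all that it offers.
- The arm moves only by the tool arm_command, never from a script. Its arguments are lists of equal length, an entry for each row: "dp": the shift along the world's x, y, z as a fraction of full scale, a list of three; "twist": the turn, a rotation vector about the world's x, y, z as a fraction of full scale, a list of three. In form: {"dp": [[x, y, z], ...], "twist": [[ax, ay, az], ...]}. A call has exactly 10 rows; each row is the pose to reach, as a shift and turn from the pose commanded when the call began, turning the shorter way round; what a row does not reach only later rows make up. Full scale, the value 1, is 0.2 m for a shift and 180 degrees for a turn. A row lasts 1/12 s, in which the tool goes at most 41.7 mm and 7.16 degrees, less where a joint would pass 70% of its speed; a pose out of reach is approached as far as the arm can. A call with a number of a shift or a turn outside -1 to 1 is refused whole. A call with a gripper value outside its range is refused whole. "jaw" is the opening, from 0 (shut) to 1 (fully open), set as the call begins (left out, the last holds). The fingers move at their own pace and stop on an object; "grip_force" is the grip in N (left out, the last holds). Time passes only in rows, so rows that repeat a pose let the fingers close, or fill a call up. It gives the time, the measured TCP pose, the force, the opening and the grip force at its end, in the units of the state.
- bot.state(): the state, without advancing time (a new reading comes with each control period).
- imaging.grab_frame(name): name is "scene" or "top" or "wrist"; returns a dict with "image" (384x512x3 uint8, blue, green, red), "fx", "fy", "cx", "cy" (pixels), "rvec" (rotation vector, rad) and "tvec" (3), from world to camera coordinates, as OpenCV has them. Camera axes: x right, y down, z forward; pixel columns grow to the right and rows downward; lengths in mm; the calibration is good to about 2 mm. A picture is of the moment at which its call begins. There is no depth.
- bot.job_done(): hands the job in; it is judged then, once.
Trained networks look in a picture, given as the dict that the camera call returned (one of the last four; its "shot" number tells which), for a name from the list of things; names that differ only in an ending like _2 or _b are one class to them, and where a whole thing is asked for, a point or a joint stands for the part that bears it (a point fixed in the world has none). Each returns a list of dicts, best first, with "p" (0 to 1); they miss things now and then, are a little off and sometimes report something else, mostly with a low value. They report only what shows in the picture. A call takes as long as a camera call.
- imaging.cut_out(picture, target): "pixels" (384x512 bool, what is visible of it) and "bbox" ([centre column, centre row, width, height] in pixels, round what is visible of it).
- imaging.place_of(picture, target): "centre" ([column, row] in pixels: a listed point, or the origin of a listed thing).
The state is a dict: "clock": time; "joints": joint angles; "qvel": joint speeds; "joint_efforts": joint torques, N m; "tcp_pos": TCP position; "ee_rot": TCP orientation; "ft_force": force on the tool from outside, world axes, zero at the start; "moment": the same for the moment, N m; "gripper_width": finger opening in mm; "grasp_force": force on a finger pad.
Only numpy, scipy, OpenCV 4.12 (cv2) and the standard library are available. Lean on these libraries where they do the work, as an engineer would, in place of code of your own. Each camera call takes 0.05 s, during which the arm holds its last target. There are 200 camera calls.

## Working session

There is one attempt and no reset: what is moved stays moved. The work goes in short steps, Python scripts to look and compute and a tool call to move; the robot and the scene stay as the last step left them, time stands still between calls to the robot, and variables do not carry over. Pictures are saved under pics/ and viewed, at most 10 in all, crops included, and the job is handed in when it is done.

Besides the shell and the picture viewer there is one more tool, called in YAML: its name, and indented under it one key for each argument. arm_command: Moves the arm, as the interface text tells. Shift numbers are shares of 0.2 m and turn numbers shares of 180 degrees, none past 1 either way. Its arguments: {"type":"object","properties":{"dp":{"type":"array"},"twist":{"type":"array"},"jaw":{"type":"number"},"grip_force":{"type":"number"}},"required":["dp","twist"]}

```bash
mkdir -p pics
cat > h.py <<'E'
import numpy as np, cv2
from rig import bot, imaging
def ray(f,px):
    R,_=cv2.Rodrigues(np.array(f["rvec"],float)); t=np.array(f["tvec"],float).ravel()
    d=R.T@np.array([(px[0]-f["cx"])/f["fx"],(px[1]-f["cy"])/f["fy"],1.]); return -R.T@t,d
def atz(f,px,z):
    c,d=ray(f,px); return (c+d*(z-c[2])/d[2])
def proj(f,P):
    K=np.array([[f["fx"],0,f["cx"]],[0,f["fy"],f["cy"]],[0,0,1.]])
    return cv2.projectPoints(np.array(P,float).reshape(-1,1,3),np.array(f["rvec"],float),np.array(f["tvec"],float),K,None)[0].reshape(-1,2)
E
python3 - <<'E'
from h import *
np.set_printoptions(precision=1,suppress=True)
Z=dict(pan=0,grinder=0,grinder_outlet=62,trigger_face=123,lock_top=110,garlic=0)
ims=[]
for n in("scene","top"):
    f=imaging.grab_frame(n); ims.append(f["image"])
    for k,z in Z.items():
        for r in imaging.place_of(f,k)[:2]: print(n,k,round(r["p"],2),np.array(r["centre"]),atz(f,r["centre"],z))
    for k in("pan","grinder"):
        for r in imaging.cut_out(f,k)[:1]:
            print(n,k,r["p"],np.array(r["bbox"])); np.save(f"{n}_{k}.npy",r["pixels"])
    np.save(n+".npy",f,allow_pickle=True)
    cv2.imwrite(f"pics/{n}0.png",f["image"])
s=bot.state(); print(s)
E
```

```text
scene pan 0.57 [291.2 188.8] [ 608.9 -389.6    0. ]
scene pan 0.56 [225.6 186.6] [ 749.2 -333.7    0. ]
scene grinder 0.82 [214.1 245.3] [ 655.6 -115.6    0. ]
scene grinder 0.71 [228.  188.3] [ 740.2 -328.6    0. ]
scene grinder_outlet 0.83 [244.4 179.1] [ 671.6 -274.7   62. ]
scene trigger_face 0.69 [225.1 185.8] [ 634.8 -125.4  123. ]
scene lock_top 0.4 [232.5 194.7] [ 619.9 -123.8  110. ]
scene pan 0.9 [308.4 185.3  72.5  26.7]
scene grinder 0.72 [217.3 193.2  90.6 143.5]
top pan 0.91 [321.7 191. ] [ 608.8 -398.3    0. ]
top grinder 0.57 [213.7 178. ] [ 642.8 -109.8    0. ]
top trigger_face 0.49 [213.7 177.8] [ 628.3 -122.8  123. ]
top lock_top 0.38 [212.6 177.5] [ 630.5 -118.8  110. ]
top garlic 0.5 [183.5 225. ] [518. -32.   0.]
top pan 0.74 [321.9 203.8  39.5  66.5]
top grinder 0.35 [180.5 225.8  22.   18.4]
{'clock': 0.9, 'joints': array([-1.2,  0.1,  1.2,  0. ,  1.8, -0.1]), 'qvel': array([-0.,  0., -0.,  0., -0., -0.]), 'joint_efforts': array([ -0. , -44.6, -40.7,   0.1,   0. ,  -0. ]), 'tcp_pos': array([ 265.7, -538. ,  241.6]), 'ee_rot': array([3.1, 0.7, 0. ]), 'ft_force': array([ 0.3, -0.1, -0.4]), 'moment': array([ 0. , -0.1, -0. ]), 'grasp_force': 0.0, 'gripper_width': 87.45957189296284}
```

View pics/top0.png

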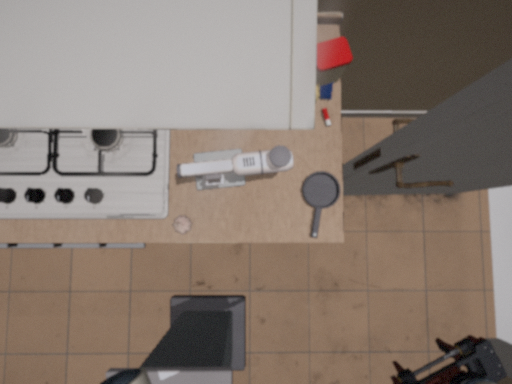

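View pics/scene0.png

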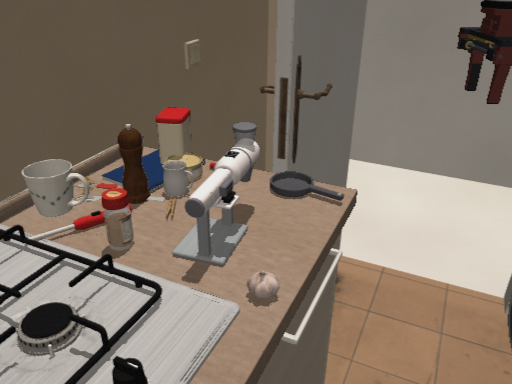

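Run:
```python
from h import *
np.set_printoptions(precision=2,suppress=True)
f=np.load("top.npy",allow_pickle=True).item(); m=np.load("top_pan.npy")
v,u=np.nonzero(m); P=np.array([atz(f,(a,b),18) for a,b in zip(u,v)])[:,:2]
# dish centre: fit by template: circle r50 + handle
from scipy.optimize import minimize
c0=np.array([609,-398]); 
far=P[np.linalg.norm(P-c0,axis=1)>65]; print(len(P),far.mean(0),len(far))
near=P[np.linalg.norm(P-c0,axis=1)<58]; print(near.mean(0))
d=far.mean(0)-near.mean(0); print("handle dir",d,np.degrees(np.arctan2(d[1],d[0])))
print(far[np.argmax(np.linalg.norm(far-c0,axis=1))])
print(f["fx"],ray(f,(0,0))[0], ray(np.load("scene.npy",allow_pickle=True).item(),(0,0))[0])
```

```text
1326 [ 516.59 -377.52] 145
[ 609.42 -393.23]
handle dir [-92.83  15.72] 170.3902252812819
[ 487.48 -370.36]
358.7240993370344 [ 526.82 -210.57  952.21] [300.32 476.99 473.65]
```

The top view shows the pan dish at about (321,189) with its handle running to (315,235). The grinder runs from (180,171) to its hopper at (279,157), and the garlic is at (182,225). The scene view agrees: outlet near (244,179), trigger near (228,190). A white cabinet covers the top of the overhead picture, so I'll check clearance there while refining the grinder's yaw.

Run:
```python
from h import *
from scipy.spatial.transform import Rotation as Ro
np.set_printoptions(precision=3,suppress=True)
s=bot.state(); R=Ro.from_rotvec(s["ee_rot"]).as_matrix(); print(R, np.degrees(np.arctan2(R[1,0],R[0,0])))
F={n:np.load(n+".npy",allow_pickle=True).item() for n in("top","scene")}
print("scene upper edge ray at x=620:",[ (lambda c,d:c+d*(620-c[0])/d[0])(*ray(F["scene"],(u,0))) for u in(150,250)])
# tool x axis marks, candidate grinder wireframe overlay for yaw -4..-8
def wf(f,o,th):
    pts=[];c,s_=np.cos(th),np.sin(th)
    def T(p): p=np.array(p,float); return np.c_[o[0]+c*p[:,0]-s_*p[:,1],o[1]+s_*p[:,0]+c*p[:,1],p[:,2]]
    foot=T([(-38,-72,10),(62,-72,10),(62,58,10),(-38,58,10)])
    hand=T([(-15,-50,120),(15,-50,120),(15,80,120),(-15,80,120)])
    bar=T([(-27,-188,120),(27,-188,120),(27,-50,120),(-27,-50,120)])
    trig=T([(-29,-18,123),(-29,18,123)])
    out=T([(14*np.cos(a),-155+14*np.sin(a),62) for a in np.linspace(0,6.28,20)])
    return [foot,hand,bar,trig,out]
import sys
o=(660,-120);th=np.radians(7)
for n,(u0,v0,w,h) in dict(top=(165,140,140,60),scene=(170,110,110,160)).items():
    k=5 if n=="top" else 3.6
    f=F[n]; im=cv2.resize(f["image"][v0:v0+h,u0:u0+w],None,fx=k,fy=k,interpolation=cv2.INTER_CUBIC)
    for q,col in zip(wf(f,o,th),[(0,0,255),(0,255,0),(255,0,0),(255,0,255),(0,200,255)]):
        cv2.polylines(im,[(((proj(f,q)-[u0-.5,v0-.5])*k)).round().astype(int)],True,col,1)
    cv2.imwrite(f"pics/{n}1.png",im)
a=cv2.imread("pics/top1.png");b=cv2.imread("pics/scene1.png");print(a.shape,b.shape)
```

```text
[[ 0.897  0.443  0.   ]
 [ 0.443 -0.897 -0.   ]
 [ 0.     0.    -1.   ]] 26.2861416908164
scene upper edge ray at x=620: [array([620.   ,  55.764, 431.683]), array([ 620.   , -191.291,  414.237])]
(300, 700, 3) (576, 396, 3)
```

View pics/top1.png

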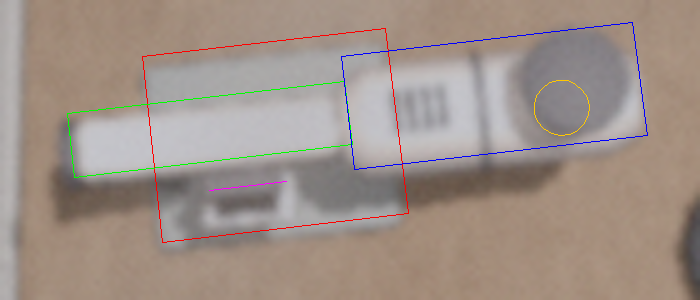

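The overlay for a guess of (660,-120) at 7° fits roughly. The real handle and foot edges slope a little less, about 5°, and sit a few pixels lower. I'll refine that later and start moving over the pan handle now.

arm_command:
  dp:
    - [0.2, 0.16, -0.03]
    - [0.4, 0.32, -0.06]
    - [0.6, 0.48, -0.1]
    - [0.8, 0.64, -0.15]
    - [1.0, 0.8, -0.2]
    - [1.0, 0.8, -0.2]
    - [1.0, 0.8, -0.2]
    - [1.0, 0.8, -0.2]
    - [1.0, 0.8, -0.2]
    - [1.0, 0.8, -0.2]
  twist:
    - [0, 0, -0.04]
    - [0, 0, -0.08]
    - [0, 0, -0.12]
    - [0, 0, -0.16]
    - [0, 0, -0.2]
    - [0, 0, -0.2]
    - [0, 0, -0.2]
    - [0, 0, -0.2]
    - [0, 0, -0.2]
    - [0, 0, -0.2]
  jaw: 1.0
  grip_force: 10

```text
clock: 1.73
tcp_pos: [465.3, -378.5, 201.9]
ee_rot: [3.13, -0.266, -0.0]
ft_force: [-0.3, -0.5, -0.3]
gripper_width: 87.8
grasp_force: 0.0
```

```bash
cat > fit.py <<'E'
from h import *
from scipy.optimize import differential_evolution
f=np.load("top.npy",allow_pickle=True).item()
g=cv2.GaussianBlur(cv2.cvtColor(f["image"],cv2.COLOR_BGR2GRAY).astype(np.float32),(0,0),.8)
gm=np.hypot(cv2.Sobel(g,-1,1,0),cv2.Sobel(g,-1,0,1))
t=np.linspace(0.05,.95,40)[:,None]
S=[((-15,-45,120),(-15,76,120)),((15,-45,120),(15,76,120)),((-27,-120,120),(-27,-60,120)),((27,-120,120),(27,-60,120)),((-38,-72,10),(-38,58,10)),((62,-60,10),(62,58,10)),((62,58,10),(20,58,10)),((-38,58,10),(-20,58,10)),((-10,80,120),(10,80,120))]
Q=np.vstack([np.array(a)*(1-t)+np.array(b)*t for a,b in S])
def cost(p):
    x,y,th=p;c,s=np.cos(th),np.sin(th)
    P=np.c_[x+c*Q[:,0]-s*Q[:,1],y+s*Q[:,0]+c*Q[:,1],Q[:,2]]
    uv=proj(f,P).astype(np.float32)
    return -cv2.remap(gm,uv[:,:1],uv[:,1:],cv2.INTER_LINEAR).mean()
r=differential_evolution(cost,[(635,680),(-145,-100),(-.1,.25)],seed=1,maxiter=120)
x,y,th=r.x;c,s=np.cos(th),np.sin(th)
print("grinder",x,y,np.degrees(th),r.fun)
print("outlet",x+s*155,y-c*155,"trig",x-29*c,y-29*s)
E
python3 fit.py
python3 - <<'E'
from h import *
np.set_printoptions(precision=1,suppress=True)
f=imaging.grab_frame("wrist"); cv2.imwrite("pics/w1.png",f["image"]); np.save("w1.npy",f,allow_pickle=True)
for k,z in dict(pan=0,grinder_outlet=62,trigger_face=123,lock_top=110).items():
    for r in imaging.place_of(f,k)[:1]: print(k,r["p"],np.array(r["centre"]),atz(f,r["centre"],z))
for r in imaging.cut_out(f,"pan")[:1]:
    m=r["pixels"]; v,u=np.nonzero(m); P=np.array([atz(f,(a,b),20) for a,b in zip(u,v)])[:,:2]
    print(r["p"],r["bbox"],P.min(0),P.max(0)); h=P[P[:,0]<550]; print(h.mean(0),np.polyfit(h[:,0],h[:,1],1))
print(bot.state()["tcp_pos"])
E
```

```text
grinder 655.7502805949385 -122.47308162943557 6.195056989461089 -81.87981414794922
outlet 672.4768867507908 -276.5679246531624 trig 626.919632545338 -125.60257568440147
pan 0.81 [246.5  40.4] [ 612.6 -393.6    0. ]
0.71 [246.3, 81.4, 102.6, 162.8] [ 487.5 -442.6] [ 649.4 -343.9]
[ 520.6 -377.2] [  -0.2 -297.3]
[ 465.1 -378.8  202. ]
```

View pics/w1.png

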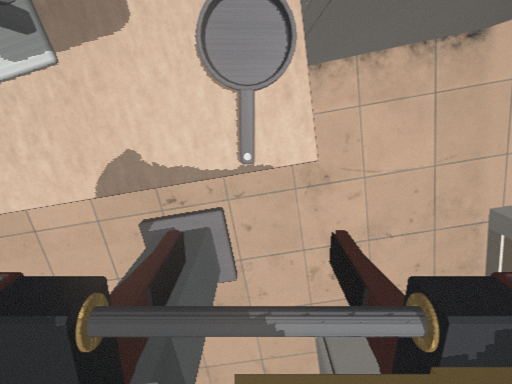

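The wrist view shows the pan dish at (246,40), with its handle running straight down to (247,158) between the fingers. The measured pan centre is (611,-394) and the outlet (672,-276), with the grinder yaw at 6.2°. I'll lower onto the handle now.

arm_command:
  dp:
    - [0.1, 0.006, -0.1]
    - [0.21, 0.012, -0.25]
    - [0.21, 0.012, -0.4]
    - [0.21, 0.012, -0.55]
    - [0.21, 0.012, -0.68]
    - [0.21, 0.012, -0.78]
    - [0.21, 0.012, -0.85]
    - [0.21, 0.012, -0.885]
    - [0.21, 0.012, -0.885]
    - [0.21, 0.012, -0.885]
  twist:
    - [0, 0, 0]
    - [0, 0, 0]
    - [0, 0, 0]
    - [0, 0, 0]
    - [0, 0, 0]
    - [0, 0, 0]
    - [0, 0, 0]
    - [0, 0, 0]
    - [0, 0, 0]
    - [0, 0, 0]

```text
clock: 2.87
tcp_pos: [508.0, -376.0, 25.6]
ee_rot: [3.13, -0.266, 0.002]
ft_force: [0.5, -1.0, 0.3]
gripper_width: 87.7
grasp_force: 0.0
```

arm_command:
  dp:
    - [0, 0, 0]
    - [0, 0, 0]
    - [0, 0, 0]
    - [0, 0, 0]
    - [0, 0, 0]
    - [0, 0, 0]
    - [0, 0, 0]
    - [0, 0, 0]
    - [0, 0, 0]
    - [0, 0, 0]
  twist:
    - [0, 0, 0]
    - [0, 0, 0]
    - [0, 0, 0]
    - [0, 0, 0]
    - [0, 0, 0]
    - [0, 0, 0]
    - [0, 0, 0]
    - [0, 0, 0]
    - [0, 0, 0]
    - [0, 0, 0]
  jaw: 0.0
  grip_force: 10

```text
clock: 3.7
tcp_pos: [507.7, -375.5, 24.6]
ee_rot: [-3.13, 0.266, 0.0]
ft_force: [0.3, -0.4, 0.3]
gripper_width: 24.6
grasp_force: 0.0
```

arm_command:
  dp:
    - [0, 0, 0]
    - [0, 0, 0]
    - [0, 0, 0]
    - [0, 0, 0]
    - [0, 0, 0]
    - [0, 0, 0]
    - [0, 0, 0]
    - [0, 0, 0]
    - [0, 0, 0]
    - [0, 0, 0]
  twist:
    - [0, 0, 0]
    - [0, 0, 0]
    - [0, 0, 0]
    - [0, 0, 0]
    - [0, 0, 0]
    - [0, 0, 0]
    - [0, 0, 0]
    - [0, 0, 0]
    - [0, 0, 0]
    - [0, 0, 0]

```text
clock: 4.53
tcp_pos: [507.7, -375.5, 24.6]
ee_rot: [-3.13, 0.266, 0.0]
ft_force: [-0.2, 1.0, 0.8]
gripper_width: 16.2
grasp_force: 10.0
```

arm_command:
  dp:
    - [0.01, 0.02, 0]
    - [0.035, 0.065, 0]
    - [0.07, 0.13, 0]
    - [0.11, 0.21, 0]
    - [0.15, 0.29, 0]
    - [0.19, 0.37, 0]
    - [0.22, 0.43, 0]
    - [0.245, 0.475, 0]
    - [0.255, 0.49, 0]
    - [0.26, 0.5, 0]
  twist:
    - [0, 0, 0]
    - [0, 0, 0]
    - [0, 0, 0]
    - [0, 0, 0]
    - [0, 0, 0]
    - [0, 0, 0]
    - [0, 0, 0]
    - [0, 0, 0]
    - [0, 0, 0]
    - [0, 0, 0]

```text
clock: 5.37
tcp_pos: [560.0, -274.8, 24.6]
ee_rot: [3.13, -0.264, -0.001]
ft_force: [-1.4, -1.6, 0.1]
gripper_width: 16.0
grasp_force: 10.0
```

```bash
cat > look.py <<'E'
from h import *
np.set_printoptions(precision=1,suppress=True)
import sys
for n in ("top","wrist","scene"):
    f=imaging.grab_frame(n); cv2.imwrite(f"pics/{sys.argv[1]}_{n}.png",f["image"]); np.save(f"{sys.argv[1]}_{n}.npy",f,allow_pickle=True)
    for k,z in dict(pan=0,grinder_outlet=62,trigger_face=123,lock_top=110).items():
        for r in imaging.place_of(f,k)[:1]: print(n,k,r["p"],np.array(r["centre"]),atz(f,r["centre"],z))
    for r in imaging.cut_out(f,"pan")[:1]:
        v,u=np.nonzero(r["pixels"]); P=np.array([atz(f,(a,b),20) for a,b in zip(u,v)])[:,:2]; print(n,r["p"],P.min(0),P.max(0))
s=bot.state(); print({k:s[k] for k in("clock","tcp_pos","ft_force","gripper_width","grasp_force")})
E
python3 look.py a
```

```text
top pan 0.66 [283.9 170.9] [ 662.6 -297.4    0. ]
top trigger_face 0.53 [281.7 169.8] [ 647.6 -281.   123. ]
top lock_top 0.57 [211.2 177.7] [ 630.1 -115.5  110. ]
top 0.57 [ 649.  -340.7] [ 696.8 -314.2]
wrist pan 0.71 [255.4  57.2] [ 664.1 -293.8    0. ]
wrist 0.91 [ 539.5 -342.9] [ 678.4 -246. ]
scene pan 0.79 [249.8 198.6] [ 674. -306.    0.]
scene grinder_outlet 0.65 [243.4 178.9] [ 673.9 -274.6   62. ]
scene trigger_face 0.46 [227.8 186.1] [ 630.1 -126.5  123. ]
scene lock_top 0.66 [230.7 194.7] [ 622.6 -122.4  110. ]
scene 0.97 [ 533.7 -343.4] [ 710.7 -220.3]
{'clock': 6.2667, 'tcp_pos': array([ 559.7, -275.6,   24.7]), 'ft_force': array([ 1.1, -0.3, -1.9]), 'gripper_width': 16.315733482490863, 'grasp_force': 10.002002567052841}
```

arm_command:
  dp:
    - [0.005, 0.01, 0]
    - [0.015, 0.03, 0]
    - [0.025, 0.05, 0]
    - [0.035, 0.07, 0]
    - [0.04, 0.082, 0]
    - [0.045, 0.09, 0]
    - [0.045, 0.09, 0]
    - [0.045, 0.09, 0]
    - [0.045, 0.09, 0]
    - [0.045, 0.09, 0]
  twist:
    - [0, 0, 0]
    - [0, 0, 0]
    - [0, 0, 0]
    - [0, 0, 0]
    - [0, 0, 0]
    - [0, 0, 0]
    - [0, 0, 0]
    - [0, 0, 0]
    - [0, 0, 0]
    - [0, 0, 0]

```text
clock: 7.1
tcp_pos: [568.9, -257.5, 24.6]
ee_rot: [-3.13, 0.266, -0.001]
ft_force: [0.6, -0.8, -1.2]
gripper_width: 15.6
grasp_force: 10.0
```

```bash
python3 look.py b; python3 -c "
import cv2,numpy as np
a=cv2.imread('pics/b_wrist.png');b=cv2.imread('pics/b_scene.png')[110:300,160:360]
b=cv2.resize(b,None,fx=2,fy=2);a=cv2.resize(a[:200],None,fx=.78,fy=.78);o=np.zeros((540,400,3),'u1');o[:380]=b;o[380:380+a.shape[0]]=a[:160,:400];cv2.imwrite('pics/b_mix.png',o)"
```

```text
top trigger_face 0.68 [210.4 177.5] [ 628.9 -115.1  123. ]
top lock_top 0.39 [213.7 176.7] [ 632.5 -121.4  110. ]
top 0.62 [ 654.2 -324.9] [ 678.2 -309. ]
wrist 0.58 [ 548.8 -309.9] [ 639.4 -248.5]
scene pan 0.87 [245.  206.5] [ 668.  -269.9    0. ]
scene grinder_outlet 0.82 [243.4 178.9] [ 673.9 -274.6   62. ]
scene trigger_face 0.67 [228.9 187.8] [ 625.5 -121.7  123. ]
scene 0.84 [ 544.  -324.7] [ 708.5 -204.6]
{'clock': 8.0, 'tcp_pos': array([ 568.7, -257.6,   24.7]), 'ft_force': array([ 1.5, -1.4, -1.3]), 'gripper_width': 15.836367023383392, 'grasp_force': 9.998782128095627}Traceback (most recent call last):
  File "<string>", line 4, in <module>
    b=cv2.resize(b,None,fx=2,fy=2);a=cv2.resize(a[:200],None,fx=.78,fy=.78);o=np.zeros((540,400,3),'u1');o[:380]=b;o[380:380+a.shape[0]]=a[:160,:400];cv2.imwrite('pics/b_mix.png',o)
                                                                                                                   ~^^^^^^^^^^^^^^^^^^^^
ValueError: could not broadcast input array from shape (156,399,3) into shape (156,400,3)
```

arm_command:
  dp:
    - [0, 0, 0]
    - [0, 0, 0]
    - [0, 0, 0]
    - [0, 0, 0]
    - [0, 0, 0]
    - [0, 0, 0]
    - [0, 0, 0]
    - [0, 0, 0]
    - [0, 0, 0]
    - [0, 0, 0]
  twist:
    - [0, 0, 0]
    - [0, 0, 0]
    - [0, 0, 0]
    - [0, 0, 0]
    - [0, 0, 0]
    - [0, 0, 0]
    - [0, 0, 0]
    - [0, 0, 0]
    - [0, 0, 0]
    - [0, 0, 0]
  jaw: 1.0

```text
clock: 8.83
tcp_pos: [568.7, -257.6, 24.6]
ee_rot: [-3.13, 0.266, 0.0]
ft_force: [-0.4, -0.8, -0.5]
gripper_width: 79.1
grasp_force: 0.0
```

arm_command:
  dp:
    - [0, 0, 0.05]
    - [-0.05, 0, 0.2]
    - [-0.15, 0, 0.4]
    - [-0.3, 0, 0.6]
    - [-0.4, 0, 0.8]
    - [-0.5, 0, 1]
    - [-0.5, 0, 1]
    - [-0.5, 0, 1]
    - [-0.5, 0, 1]
    - [-0.5, 0, 1]
  twist:
    - [0, 0, 0]
    - [0, 0, 0]
    - [0, 0, 0]
    - [0, 0, 0]
    - [0, 0, 0]
    - [0, 0, 0]
    - [0, 0, 0]
    - [0, 0, 0]
    - [0, 0, 0]
    - [0, 0, 0]

```text
clock: 9.67
tcp_pos: [468.7, -257.3, 223.3]
ee_rot: [-3.129, 0.266, 0.002]
ft_force: [0.7, 1.1, 0.1]
gripper_width: 87.7
grasp_force: 0.0
```

```bash
python3 look.py c; python3 -c "
import cv2,numpy as np
a=cv2.imread('pics/c_wrist.png');b=cv2.imread('pics/c_scene.png')[110:300,160:360]
b=cv2.resize(b,(400,380));a=cv2.resize(a,(400,300))[:200];cv2.imwrite('pics/c_mix.png',np.vstack([b,a]))"
```

```text
top pan 0.82 [274.7 168.4] [ 669.2 -272.7    0. ]
top trigger_face 0.54 [212.6 177.3] [ 629.4 -120.2  123. ]
top lock_top 0.57 [214.3 176.7] [ 632.5 -122.8  110. ]
top 0.72 [ 546.8 -322.2] [ 670.2 -232.8]
wrist trigger_face 0.83 [38.2 35.6] [ 624.9 -121.7  123. ]
wrist lock_top 0.94 [46.6 33.1] [ 629.5 -120.7  110. ]
wrist 0.66 [ 548.  -316.9] [ 660.6 -228.6]
scene pan 0.92 [248.5 202.5] [ 668.9 -288.9    0. ]
scene grinder_outlet 0.79 [243.1 176.6] [ 679.3 -284.2   62. ]
scene trigger_face 0.6 [230.4 189.2] [ 620.8 -118.2  123. ]
scene lock_top 0.47 [229.5 194.7] [ 624.5 -121.5  110. ]
scene 0.69 [ 540.9 -325.6] [ 710.4 -202.9]
{'clock': 10.5667, 'tcp_pos': array([ 468.7, -257.6,  224.7]), 'ft_force': array([-0.7, -1.1,  0. ]), 'gripper_width': 87.89619848165455, 'grasp_force': 0.0}
```

View pics/c_mix.png

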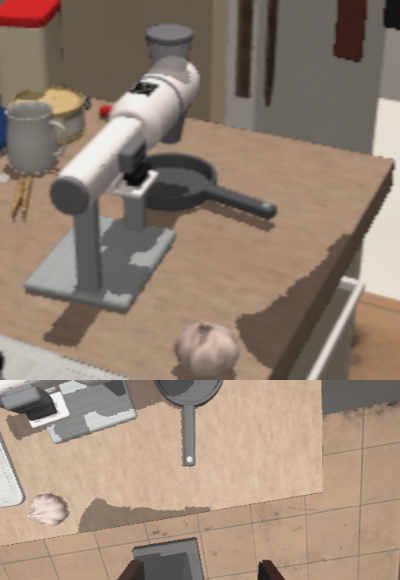

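The pan has been let go with its dish under the outlet: the network puts it at (669,-273) from the top view, against an outlet at (672,-276). In the bottom wrist crop the trigger ledge shows at the upper left. Next I'll turn the gripper so it closes along the grinder's x and move over the trigger.

arm_command:
  dp:
    - [0.03, 0.06, 0.0]
    - [0.08, 0.12, 0.0]
    - [0.14, 0.18, 0.0]
    - [0.2, 0.24, 0.0]
    - [0.26, 0.3, 0.0]
    - [0.32, 0.36, 0.0]
    - [0.38, 0.42, 0.0]
    - [0.44, 0.48, 0.0]
    - [0.5, 0.54, 0.0]
    - [0.55, 0.6, 0.0]
  twist:
    - [0, 0, 0.039]
    - [0, 0, 0.078]
    - [0, 0, 0.117]
    - [0, 0, 0.156]
    - [0, 0, 0.195]
    - [0, 0, 0.234]
    - [0, 0, 0.273]
    - [0, 0, 0.312]
    - [0, 0, 0.351]
    - [0, 0, 0.39]

```text
clock: 11.4
tcp_pos: [579.4, -136.9, 224.5]
ee_rot: [-2.709, -1.591, -0.0]
ft_force: [0.6, -0.3, -0.2]
gripper_width: 87.9
grasp_force: 0.0
```

arm_command:
  dp:
    - [0.05, 0.01, 0.0]
    - [0.1, 0.03, 0.0]
    - [0.15, 0.05, 0.0]
    - [0.2, 0.06, 0.0]
    - [0.25, 0.07, 0.0]
    - [0.3, 0.08, 0.0]
    - [0.34, 0.08, 0.0]
    - [0.38, 0.08, 0.0]
    - [0.38, 0.08, 0.0]
    - [0.38, 0.08, 0.0]
  twist:
    - [0, 0, 0.035]
    - [0, 0, 0.07]
    - [0, 0, 0.105]
    - [0, 0, 0.14]
    - [0, 0, 0.175]
    - [0, 0, 0.199]
    - [0, 0, 0.199]
    - [0, 0, 0.199]
    - [0, 0, 0.199]
    - [0, 0, 0.199]

```text
clock: 12.23
tcp_pos: [654.7, -121.5, 224.1]
ee_rot: [-2.095, -2.34, 0.001]
ft_force: [0.3, 1.1, -0.2]
gripper_width: 88.0
grasp_force: 0.0
```

Run:
```python
from h import *
np.set_printoptions(precision=1,suppress=True)
f=np.load("c_scene.npy",allow_pickle=True).item()
for p in((137,200),(118,245),(175,193)): print("jar base",atz(f,p,0))
w=imaging.grab_frame("wrist"); np.save("d_wrist.npy",w,allow_pickle=True); cv2.imwrite("pics/d.png",w["image"])
for k,z in dict(trigger_face=123,lock_top=110,grinder=0,pan=0).items():
    for r in imaging.place_of(w,k)[:1]: print(k,r["p"],np.array(r["centre"]),atz(w,r["centre"],z))
s=bot.state(); print(s["tcp_pos"],s["ee_rot"],np.degrees(s["joints"]))
```

```text
jar base [ 892.3 -192.9    0. ]
jar base [815.1 -39.6  -0. ]
jar base [ 836.3 -256.3    0. ]
trigger_face 0.66 [227.3 200.8] [ 629.2 -122.2  123. ]
lock_top 0.64 [226.5 194.3] [ 627.1 -120.4  110. ]
grinder 0.82 [259.6 169.2] [ 657.7 -116.5    0. ]
[ 654.4 -121.6  224.9] [2.1 2.3 0. ] [-13.5  15.4  60.8  -0.  103.8 -19.8]
```

View pics/d.png

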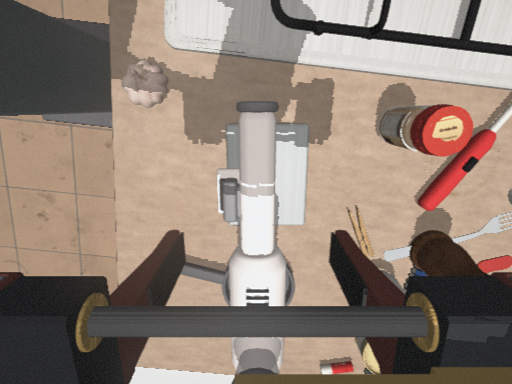

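The wrist view shows the grinder handle running vertically between columns 240 and 276, with the trigger and lock ledge on its left at about (230,195). It's centred between the fingers. I'll check the handle axis numerically before lowering.

Run:
```python
from h import *
np.set_printoptions(precision=1,suppress=True)
f=np.load("d_wrist.npy",allow_pickle=True).item(); g=cv2.cvtColor(f["image"],cv2.COLOR_BGR2GRAY).astype(float)
sx=np.abs(cv2.Sobel(cv2.GaussianBlur(g,(0,0),1),-1,1,0))
for r in (120,140,160,215,225):
    l=225+sx[r,225:252].argmax(); q=262+sx[r,262:290].argmax()
    A,B=atz(f,(l,r),120),atz(f,(q,r),120); print(r,l,q,A[:2],B[:2],np.linalg.norm(A-B),(A+B)[:2]/2)
```

```text
120 239 281 [632.8 -53.8] [666.6 -50. ] 33.93435820245899 [649.7 -51.9]
140 225 273 [622.9 -71. ] [662.2 -66.6] 39.544672023036 [642.5 -68.8]
160 226 276 [625.  -87.4] [666.8 -82.8] 42.016582848837096 [645.9 -85.1]
215 242 273 [ 643.1 -135. ] [ 670.5 -131.9] 27.567048636313476 [ 656.8 -133.4]
225 241 273 [ 643.1 -144.6] [ 671.7 -141.4] 28.76096468947789 [ 657.4 -143. ]
```

arm_command:
  dp:
    - [0, 0, -0.06]
    - [0, 0, -0.14]
    - [0, 0, -0.22]
    - [0, 0, -0.3]
    - [0, 0, -0.36]
    - [0, 0, -0.41]
    - [0, 0, -0.44]
    - [0, 0, -0.455]
    - [0, 0, -0.455]
    - [0, 0, -0.455]
  twist:
    - [0, 0, 0]
    - [0, 0, 0]
    - [0, 0, 0]
    - [0, 0, 0]
    - [0, 0, 0]
    - [0, 0, 0]
    - [0, 0, 0]
    - [0, 0, 0]
    - [0, 0, 0]
    - [0, 0, 0]

```text
clock: 13.32
tcp_pos: [655.0, -121.6, 134.4]
ee_rot: [2.095, 2.34, 0.001]
ft_force: [-0.2, 0.4, 0.6]
gripper_width: 87.5
grasp_force: 0.0
```

arm_command:
  dp:
    - [0, 0, 0]
    - [0, 0, 0]
    - [0, 0, 0]
    - [0, 0, 0]
    - [0, 0, 0]
    - [0, 0, 0]
    - [0, 0, 0]
    - [0, 0, 0]
    - [0, 0, 0]
    - [0, 0, 0]
  twist:
    - [0, 0, 0]
    - [0, 0, 0]
    - [0, 0, 0]
    - [0, 0, 0]
    - [0, 0, 0]
    - [0, 0, 0]
    - [0, 0, 0]
    - [0, 0, 0]
    - [0, 0, 0]
    - [0, 0, 0]
  jaw: 0.2
  grip_force: 15

```text
clock: 14.15
tcp_pos: [654.3, -121.7, 133.9]
ee_rot: [-2.096, -2.34, 0.001]
ft_force: [-4.7, -0.4, 3.2]
gripper_width: 30.9
grasp_force: 15.0
```

The opening is 31 mm, so the trigger is squeezed. Now I'll press the button straight down.

arm_command:
  dp:
    - [0, 0, 0]
    - [0, 0, 0]
    - [0, 0, -0.01]
    - [0, 0, -0.02]
    - [0, 0, -0.03]
    - [0, 0, -0.04]
    - [0, 0, -0.045]
    - [0, 0, -0.05]
    - [0, 0, -0.05]
    - [0, 0, -0.05]
  twist:
    - [0, 0, 0]
    - [0, 0, 0]
    - [0, 0, 0]
    - [0, 0, 0]
    - [0, 0, 0]
    - [0, 0, 0]
    - [0, 0, 0]
    - [0, 0, 0]
    - [0, 0, 0]
    - [0, 0, 0]

```text
clock: 14.98
tcp_pos: [654.4, -122.3, 129.2]
ee_rot: [2.094, 2.337, 0.0]
ft_force: [-14.6, -0.9, 21.2]
gripper_width: 30.8
grasp_force: 15.2
```

Force is 21 N up with 5 mm of lag, which may be pad friction from the grip. I'll ease the grip to see.

arm_command:
  dp:
    - [0, 0, 0]
    - [0, 0, 0]
    - [0, 0, 0]
    - [0, 0, 0]
    - [0, 0, 0]
    - [0, 0, 0]
    - [0, 0, 0]
    - [0, 0, 0]
    - [0, 0, 0]
    - [0, 0, 0]
  twist:
    - [0, 0, 0]
    - [0, 0, 0]
    - [0, 0, 0]
    - [0, 0, 0]
    - [0, 0, 0]
    - [0, 0, 0]
    - [0, 0, 0]
    - [0, 0, 0]
    - [0, 0, 0]
    - [0, 0, 0]
  grip_force: 8

```text
clock: 15.82
tcp_pos: [654.2, -122.4, 126.7]
ee_rot: [2.096, 2.338, -0.001]
ft_force: [-11.5, -1.1, 13.8]
gripper_width: 31.2
grasp_force: 8.4
```

Run:
```python
from h import *
np.set_printoptions(precision=2,suppress=True)
f=imaging.grab_frame("scene"); im=f["image"][130:250,180:290]; cv2.imwrite("pics/e.png",cv2.resize(im,None,fx=5,fy=5,interpolation=cv2.INTER_CUBIC))
s=bot.state(); print(s["tcp_pos"],s["ft_force"],s["moment"],s["gripper_width"],s["joints"])
```

```text
[ 654.2  -122.39  126.68] [-11.1   -1.54  13.42] [-0.18  2.    0.11] 31.12201539439536 [-0.24  0.27  1.23 -0.    1.64 -0.34]
```

View pics/e.png

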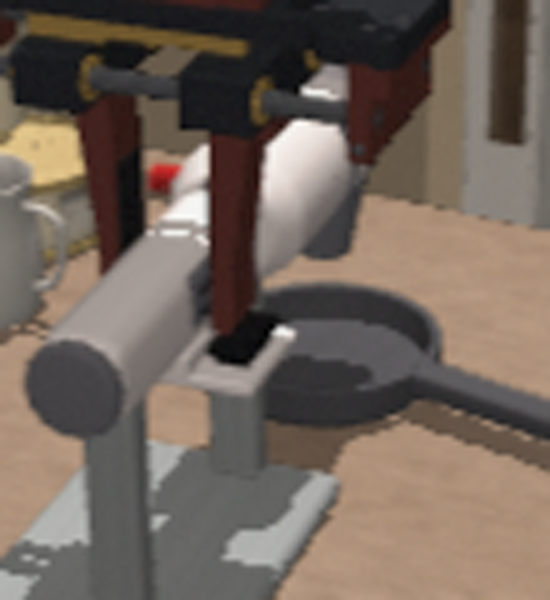

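The picture shows the front finger on the trigger with its tip pressing the black key, with the ledge around it at (250,340). The TCP sank to 126.7 when the grip eased, so it was pad friction. I'll push further down, with a slight -x shift to relieve the side load.

arm_command:
  dp:
    - [-0.002, 0, -0.003]
    - [-0.005, 0, -0.006]
    - [-0.005, 0, -0.009]
    - [-0.005, 0, -0.012]
    - [-0.005, 0, -0.015]
    - [-0.005, 0, -0.018]
    - [-0.005, 0, -0.02]
    - [-0.005, 0, -0.02]
    - [-0.005, 0, -0.02]
    - [-0.005, 0, -0.02]
  twist:
    - [0, 0, 0]
    - [0, 0, 0]
    - [0, 0, 0]
    - [0, 0, 0]
    - [0, 0, 0]
    - [0, 0, 0]
    - [0, 0, 0]
    - [0, 0, 0]
    - [0, 0, 0]
    - [0, 0, 0]

```text
clock: 16.7
tcp_pos: [654.1, -122.3, 123.2]
ee_rot: [2.094, 2.337, 0.001]
ft_force: [-7.4, -1.8, 14.2]
gripper_width: 31.2
grasp_force: 9.4
```

arm_command:
  dp:
    - [0, 0, -0.003]
    - [0, 0, -0.006]
    - [-0.002, 0, -0.01]
    - [-0.002, 0, -0.01]
    - [-0.002, 0, -0.01]
    - [-0.002, 0, -0.01]
    - [-0.002, 0, -0.01]
    - [-0.002, 0, -0.01]
    - [-0.002, 0, -0.01]
    - [-0.002, 0, -0.01]
  twist:
    - [0, 0, 0]
    - [0, 0, 0]
    - [0, 0, 0]
    - [0, 0, 0]
    - [0, 0, 0]
    - [0, 0, 0]
    - [0, 0, 0]
    - [0, 0, 0]
    - [0, 0, 0]
    - [0, 0, 0]

```text
clock: 17.53
tcp_pos: [654.1, -122.4, 122.8]
ee_rot: [2.093, 2.336, 0.003]
ft_force: [-8.5, -0.7, 18.3]
gripper_width: 31.3
grasp_force: 11.9
```

The button is on its stop: only 0.4 mm of travel while the force rose. I'll relax the push a little, then ease the trigger out with the button still down.

arm_command:
  dp:
    - [0, 0, 0.005]
    - [0, 0, 0.01]
    - [0, 0, 0.012]
    - [0, 0, 0.012]
    - [0, 0, 0.012]
    - [0, 0, 0.012]
    - [0, 0, 0.012]
    - [0, 0, 0.012]
    - [0, 0, 0.012]
    - [0, 0, 0.012]
  twist:
    - [0, 0, 0]
    - [0, 0, 0]
    - [0, 0, 0]
    - [0, 0, 0]
    - [0, 0, 0]
    - [0, 0, 0]
    - [0, 0, 0]
    - [0, 0, 0]
    - [0, 0, 0]
    - [0, 0, 0]

```text
clock: 18.37
tcp_pos: [654.1, -122.3, 122.8]
ee_rot: [2.094, 2.337, 0.002]
ft_force: [-4.2, -1.6, 10.0]
gripper_width: 31.9
grasp_force: 11.8
```

arm_command:
  dp:
    - [0, 0, 0]
    - [0, 0, 0]
    - [0, 0, 0]
    - [0, 0, 0]
    - [0, 0, 0]
    - [0, 0, 0]
    - [0, 0, 0]
    - [0, 0, 0]
    - [0, 0, 0]
    - [0, 0, 0]
  twist:
    - [0, 0, 0]
    - [0, 0, 0]
    - [0, 0, 0]
    - [0, 0, 0]
    - [0, 0, 0]
    - [0, 0, 0]
    - [0, 0, 0]
    - [0, 0, 0]
    - [0, 0, 0]
    - [0, 0, 0]
  jaw: 0.41

```text
clock: 19.2
tcp_pos: [655.3, -122.1, 122.8]
ee_rot: [2.092, 2.336, 0.005]
ft_force: [-0.3, -1.2, 8.4]
gripper_width: 35.9
grasp_force: 6.1
```

arm_command:
  dp:
    - [0, 0, 0]
    - [0, 0, 0]
    - [0, 0, 0]
    - [0, 0, 0]
    - [0, 0, 0]
    - [0, 0, 0]
    - [0, 0, 0]
    - [0, 0, 0]
    - [0, 0, 0]
    - [0, 0, 0]
  twist:
    - [0, 0, 0]
    - [0, 0, 0]
    - [0, 0, 0]
    - [0, 0, 0]
    - [0, 0, 0]
    - [0, 0, 0]
    - [0, 0, 0]
    - [0, 0, 0]
    - [0, 0, 0]
    - [0, 0, 0]
  jaw: 0.48

```text
clock: 20.03
tcp_pos: [655.8, -122.1, 122.9]
ee_rot: [2.091, 2.335, 0.007]
ft_force: [3.5, -1.9, 8.3]
gripper_width: 42.4
grasp_force: 6.3
```

arm_command:
  dp:
    - [0, 0, 0.005]
    - [0, 0, 0.01]
    - [0, 0, 0.015]
    - [0, 0, 0.02]
    - [0, 0, 0.025]
    - [0, 0, 0.03]
    - [0, 0, 0.035]
    - [0, 0, 0.035]
    - [0, 0, 0.035]
    - [0, 0, 0.035]
  twist:
    - [0, 0, 0]
    - [0, 0, 0]
    - [0, 0, 0]
    - [0, 0, 0]
    - [0, 0, 0]
    - [0, 0, 0]
    - [0, 0, 0]
    - [0, 0, 0]
    - [0, 0, 0]
    - [0, 0, 0]

```text
clock: 20.87
tcp_pos: [653.3, -121.5, 126.9]
ee_rot: [-2.096, -2.34, 0.0]
ft_force: [0.3, 0.5, 0.6]
gripper_width: 42.3
grasp_force: 0.0
```

arm_command:
  dp:
    - [0, 0, 0]
    - [0, 0, 0.01]
    - [0, 0, 0.05]
    - [0, 0, 0.15]
    - [0, 0, 0.3]
    - [0, 0, 0.45]
    - [0, 0, 0.6]
    - [0, 0, 0.6]
    - [0, 0, 0.6]
    - [0, 0, 0.6]
  twist:
    - [0, 0, 0]
    - [0, 0, 0]
    - [0, 0, 0]
    - [0, 0, 0]
    - [0, 0, 0]
    - [0, 0, 0]
    - [0, 0, 0]
    - [0, 0, 0]
    - [0, 0, 0]
    - [0, 0, 0]
  jaw: 0.75

```text
clock: 21.7
tcp_pos: [653.3, -121.6, 246.9]
ee_rot: [2.096, 2.34, 0.0]
ft_force: [0.2, 0.1, -0.5]
gripper_width: 66.0
grasp_force: 0.0
```

arm_command:
  dp:
    - [-0.1, 0, 0]
    - [-0.3, 0, 0]
    - [-0.5, 0, 0]
    - [-0.7, 0, 0]
    - [-0.85, 0, 0]
    - [-1.0, 0, 0]
    - [-1.0, 0, 0]
    - [-1.0, 0, 0]
    - [-1.0, 0, 0]
    - [-1.0, 0, 0]
  twist:
    - [0, 0, 0]
    - [0, 0, 0]
    - [0, 0, 0]
    - [0, 0, 0]
    - [0, 0, 0]
    - [0, 0, 0]
    - [0, 0, 0]
    - [0, 0, 0]
    - [0, 0, 0]
    - [0, 0, 0]

```text
clock: 22.53
tcp_pos: [454.0, -121.5, 246.1]
ee_rot: [-2.095, -2.339, 0.001]
ft_force: [1.0, 0.1, -0.1]
gripper_width: 66.0
grasp_force: 0.0
```

```bash
python3 look.py z; python3 -c "
import cv2,numpy as np
f=lambda n:cv2.resize(cv2.imread(n)[150:230,190:290],None,fx=5,fy=5,interpolation=cv2.INTER_CUBIC)
a=f('pics/c_scene.png');b=f('pics/z_scene.png')
cv2.imwrite('pics/z_mix.png',cv2.resize(np.hstack([a,b]),(800,320)))"
```

```text
top pan 0.67 [276.6 166.4] [ 674.7 -277.8    0. ]
top trigger_face 0.61 [212.6 175.5] [ 633.6 -120.2  123. ]
top lock_top 0.57 [212.9 179.1] [ 626.8 -119.6  110. ]
top 0.75 [ 546.8 -324.9] [ 678.2 -232.8]
wrist pan 0.9 [389.8 284.4] [ 673.5 -275.3    0. ]
wrist trigger_face 0.88 [445.6 214.3] [ 635.8 -119.9  123. ]
wrist 0.68 [ 545.7 -264.7] [ 697.9 -219.2]
scene pan 0.57 [244.2 204.3] [ 673.7 -277.7    0. ]
scene grinder_outlet 0.82 [244.2 175.9] [ 678.7 -288.2   62. ]
scene trigger_face 0.5 [223.  187.9] [ 634.3 -117.   123. ]
scene lock_top 0.65 [230.3 198.9] [ 616.3 -108.9  110. ]
scene 0.67 [ 542.7 -327.1] [ 710.4 -204.6]
{'clock': 23.4333, 'tcp_pos': array([ 453.3, -121.6,  247.1]), 'ft_force': array([-0.1,  0.2, -0.1]), 'gripper_width': 65.65179515129303, 'grasp_force': 0.0}
```

View pics/z_mix.png

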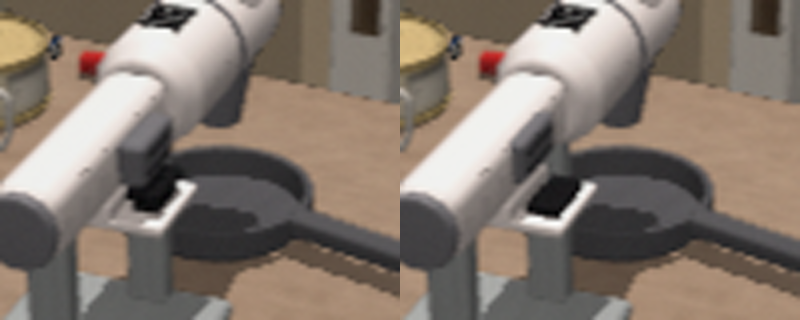

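The before and after crops show the trigger now held in against the handle, at (535,140), and the black key flush in its ledge, at (555,195). The pan is at (674,-277), within a few mm of the outlet, and nothing is touching.

```bash
python3 -c "
from rig import bot
print(bot.job_done())"
```

```text
the job is handed in; nothing more can be done
None
```

I handed the job in at about 23 s: the pan's dish is within a few mm of directly below the outlet, the trigger is locked in with the button down, and the robot touches nothing. The hand-in gave no verdict, so this rests on my final pictures.

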